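# Vent the plate exposure unit and hold its lid open for refitting the stay

### The arm

A 6-joint arm with a two-finger parallel gripper is mounted at the origin on the work surface. World frame = base frame: x ahead of the robot, y to its left, z up, the work surface at z = 0. Lengths are in m, angles in degrees, forces in N, time in s.
With the tool pointing down it reaches from about 0.375 to 0.9 m from the base axis. Payload 3.1 kg.
Tool frame: the origin (TCP) lies on the centre line of the jaws, within the pads' length; the fingertips stand 17 mm ahead of it and the grasp point (between the pads) lies 2 mm behind it; z points along the fingers, y is the line along which they close (so a half turn about z gives the same grasp; the last joint's range is limited). The gripper opens to 87 mm and grips with 3 to 60 N. Pads are 19 mm wide; open, the fingers measure 117 mm over their backs; the gripper's body (75 mm by 190 mm) begins 51 mm behind the grasp point.
Start: joints at [-80.988, 30.224, 82.088, -0, 67.689, -10.227], TCP at [0.206, -0.59, 0.24] pointing down, gripper open.
Joint ranges: [-176.69, 176.69], [-43.24, 126.21], [12.49, 139.97], [-82, 262], [0, 151.66], [-163.58, 163.58]. Speed limits (degrees/s): [159.86, 159.86, 180, 180, 180, 180].

### API

Orientations are given as a 3x3 rotation matrix whose columns are the frame's x, y, z axes.
In Python, from rig import bot, imaging, finder gives the robot as it stands. The module is installed in compiled form; this text tells all that it offers.
- The arm moves only by the tool play_rows, never from a script. Its argument "motion" is a list that holds one entry, the list of rows, each a list of 6 numbers: the shift along the tool's x, y, z in m, then the turn, a rotation vector about the tool's x, y, z in degrees. In form: [[[dx, dy, dz, wx, wy, wz], ...]]. A call has 1 to 8 rows; each row is the pose to reach, as a shift and turn from the pose commanded when the call began, along the tool's axes at that moment; what a row does not reach only later rows make up. A row lasts 1/12 s, in which the tool goes at most 41.7 mm and 7.16 degrees, less where a joint would pass 70% of its speed; a pose out of reach is approached as far as the arm can. A call with a gripper value outside its range is refused whole. "fingers" is the finger opening in m, from 0 to 0.087, set as the call begins (left out, the last holds). The fingers move at their own pace and stop on an object; the grip force is fixed at half the most. Time passes only in rows, so rows that repeat a pose let the fingers close. It gives the time, the measured TCP pose, the force, the opening and the grip force at its end, in the units of the state.
- bot.read_state(): the state, without advancing time (a new reading comes with each control period).
- imaging.capture(name): name is "scene" or "top" or "wrist"; returns a dict with "frame" (384x512x3 uint8, red, green, blue), "camera_matrix" (3x3 intrinsics, pixels), "R" (3x3) and "t" (3): a world point X has camera coordinates R X + t. Camera axes: x right, y down, z forward; pixel columns grow to the right and rows downward; lengths in m; the calibration is good to about 2 mm. A picture is of the moment at which its call begins. There is no depth.
- bot.hand_in(): hands the job in; it is judged then, once.
Trained networks look in the newest picture that a camera, given by its name, has taken for a name from the list of things; names that differ only in an ending like _2 or _b are one class to them, and where a whole thing is asked for, a point or a joint stands for the part that bears it (a point fixed in the world has none). Each returns a list of dicts, best first, with "confidence" (0 to 1); they miss things now and then, are a little off and sometimes report something else, mostly with a low value. They report only what shows in the picture. A call takes as long as a camera call.
- finder.recognise(camera, name): "at" ([x, y, z] in m, in world coordinates, good to about 4 mm: the middle of the surface that is visible of it).
- finder.outline_of(camera, name): "pixels" (384x512 bool, what is visible of it).
The state is a dict: "time_s": time; "joint_positions": joint angles; "qvel": joint speeds; "tau": joint torques, N m; "position": TCP position; "tcp_rot": TCP orientation; "force": force on the tool from outside, world axes, zero at the start; "moment": the same for the moment, N m; "opening": opening from 0.0 (shut) to 1.0 (fully open); "grasp_force": force on a finger pad.
Only numpy, scipy, OpenCV 4.12 (cv2) and the standard library are available. Lean on these libraries where they do the work, as an engineer would, in place of code of your own. Each camera call takes 0.05 s, during which the arm holds its last target. There are 200 camera calls.

### The job

The stay has come off this plate exposure unit, so its lid drops shut by itself. First let air into the vacuum frame: turn the lever of the vent valve (the one of the two ball valves that ends in a silencer) from closed to half open, 45 degrees, and leave the pump valve alone. Then slowly raise the lid by its front bar handle to 50 degrees from closed without letting it drop, and finish while still holding it steadily there so that I can pin the stay back on; do not shift the other things on the bench.

Things in the scene. Friction and masses are not known exactly. Their poses are not given: they have to be found in the camera images.
- unit: grey steel vacuum exposure unit, fixed. Origin: underside (bench), below the middle of the lid; x to the hinge side at the back, y to the left, z up. Housing 300 (x) x 460 (y) mm, top at z 98, x -150 to 150. Lower deck in front (x -240 to -150), top at z 53, with a gauge (52 across, 11 high, at x -205, y 0) and two ball valves at x -190, y +145 and y -145; which is which varies
- lid: aluminium frame with black rubber blanket, 272 (x) x 360 (y) x 16 mm, 0.55 to 0.95 kg with handle. Origin: middle of its front lower edge, at unit (-132, 0, 100) when closed; axes turn with it: y along the hinge, z out of its upper face, so the tilt of z from upright is the opening angle (0 closed). Hinge along y through unit (140, 0, 100); front edge rises; falls shut if let go below 85 degrees
- lid_bar: the lid's handle: level round black tube 15 mm thick, 104 long, turning freely on a rod between two arms. Origin: its middle, 312 mm in front of the hinge line and 8 above it with the lid closed, so at unit (-172, 0, 108). 40 mm from its axis to the lid's front edge and 55 down to the deck (44 to the gauge), so fingers fit on both sides from above and may stay upright while the lid rises
- vent_valve (a joint): vent valve opening in rad: 0 closed (lever across its pipe, pointing to the unit's front), 1.571 fully open (lever along the pipe, pointing to the unit's -y); grows anticlockwise seen from above; 0.785 = half open, 45 degrees. Starts at 0 to 0.15. Takes about 0.2 N m to turn and stays where it is left
- vent_valve_stem (a point): on the upright turning axis of the vent valve, at mid height of its lever, 104 mm above the bench; axes turn with the lever, which runs along -x. Lever: black sleeve 13 mm wide, 10 high, from 18 to 72 mm from the axis, 46 mm of free height under it down to the deck, clear on both sides; the brass valve body under the stem reaches 14 mm to the front
- vent_valve_tip (a point): outer end of the vent valve's lever, 72 mm from the axis
- vent_silencer (a point): middle of the vent valve's silencer: a free-ending copper-brown sintered cylinder, 17 mm thick, 38 long, pointing along the unit's +y, 50 mm from the stem axis. The pump valve has none: its pipe bends down into the deck at both ends
- pump_valve (a joint): pump valve opening in rad, the same kind of valve and lever; stands open (1.45 to 1.57, lever along its pipe, pointing to the unit's -y) and stays so
- pump_valve_stem (a point): on the turning axis of the pump valve at mid height of its lever; axes and sizes as for the vent valve
- loupe: linen tester (folding steel magnifier, 34 x 34 x 42 mm) standing on the right shoulder of the exposure unit; origin: centre of its underside
- brayer: hand ink roller with a black rubber roll 42 mm thick and a wooden handle, lying on the bench; origin on the bench under the roll
- ink_tin: round steel ink tin, 84 mm across, 62 mm high; origin: centre of its underside
- composing_stick: flat steel composing stick, 260 x 55 x 25 mm, with type in it; origin: centre of its underside
- mallet: wooden mallet lying down, head 62 x 100 x 60 mm, handle 150 mm; origin under the head
- furniture: loose strip of wooden printer's furniture, 200 x 30 x 23 mm; origin: centre of its underside
- stay: the lid's removed stay, a flat steel link 222 x 22 x 5 mm lying on the bench; origin: its middle, on the bench

How it is judged:
By the outcome, as a careful person would: the job done as asked, in the order asked, and still so for the second after the job is handed in, while the arm keeps its last pose, push and grip.
It also fails if it takes over 48 s, if anything falls off the work surface, if the arm or the gripper's body presses on something with over 40 N, if the wrist force passes 120 N, or if a joint passes its speed limit or range.

## Working session

There is one attempt and no reset: what is moved stays moved. The work goes in short steps, Python scripts to look and compute and a tool call to move; the robot and the scene stay as the last step left them, time stands still between calls to the robot, and variables do not carry over. Pictures are saved under pics/ and viewed, at most 10 in all, crops included, and the job is handed in when it is done.

Besides the shell and the picture viewer there is one more tool, called after "Request:" as a command line: name --argument value ..., lists and objects as JSON in quotes. play_rows: Moves the arm, as the interface text tells. Its arguments: {"type":"object","properties":{"motion":{"type":"array"},"fingers":{"type":"number"}},"required":["motion"]}

```bash
mkdir -p pics; cat > look.py <<'E'
import numpy as np, cv2
from rig import bot, imaging, finder
E
python3 - <<'E'
from look import *
ims=[]
for c in ["scene","top","wrist"]:
    d=imaging.capture(c); f=d["frame"][:,:,::-1]
    cv2.imwrite(f"pics/a_{c}.png",f); 
    print(c,np.round(-d["R"].T@d["t"],3),np.round(d["R"],3).tolist(), d["camera_matrix"][0,0])
    for n in ["unit","lid_bar","vent_valve_stem","vent_valve_tip","vent_silencer","pump_valve_stem","vent_valve","pump_valve","loupe","ink_tin","brayer","mallet"]:
        r=finder.recognise(c,n)
        print(n,[(np.round(q["at"],3).tolist(),round(q["confidence"],2)) for q in r[:3]])
s=bot.read_state();print(s)
E
```

```text
scene [ 1.11  -0.971  0.876] [[0.851, 0.526, 0.007], [0.308, -0.488, -0.817], [-0.426, 0.697, -0.577]] 459.07115075722936
unit [([0.701, -0.084, 0.107], 0.97), ([0.478, -0.115, 0.085], 0.41)]
lid_bar [([0.294, 0.285, 0.014], 0.73), ([0.634, 0.432, 0.047], 0.71), ([0.518, 0.023, 0.115], 0.45)]
vent_valve_stem []
vent_valve_tip [([0.448, -0.111, 0.107], 0.57)]
vent_silencer [([0.476, -0.118, 0.085], 0.74)]
pump_valve_stem []
vent_valve [([0.445, -0.116, 0.104], 0.7)]
pump_valve [([0.515, 0.141, 0.106], 0.44)]
loupe [([0.747, -0.222, 0.132], 0.73), ([0.284, -0.361, 0.007], 0.2)]
ink_tin [([0.633, 0.429, 0.048], 0.58), ([0.445, -0.113, 0.11], 0.39)]
brayer [([0.472, -0.54, 0.029], 0.58)]
mallet [([0.678, -0.437, 0.043], 0.74)]
top [0.212 0.01  1.453] [[-0.069, -0.998, -0.002], [-0.973, 0.068, -0.223], [0.222, -0.013, -0.975]] 355.97580526054713
unit [([0.45, -0.113, 0.11], 0.66)]
lid_bar [([0.514, 0.026, 0.114], 0.57), ([0.51, 0.142, 0.107], 0.33)]
vent_valve_stem [([0.449, -0.11, 0.107], 0.41)]
vent_valve_tip [([0.448, -0.11, 0.109], 0.65)]
vent_silencer [([0.469, -0.107, 0.085], 0.71)]
[... 823 characters left out ...]
565741e-03,
        6.76895044e+01, -1.02267503e+01]), 'qvel': array([ 0.03738145,  0.16234304,  0.02656408, -0.05494998,  0.05236095,
       -0.01987148]), 'tau': array([-2.33016581e-04, -4.40002120e+01, -1.76982129e+01,  6.33329689e-02,
        5.04296855e-02, -1.98259482e-05]), 'position': array([ 0.2059717 , -0.59005175,  0.23952901]), 'tcp_rot': array([[ 9.44144593e-01,  3.29531466e-01, -3.40086300e-05],
       [ 3.29531467e-01, -9.44144592e-01,  4.37593619e-05],
       [-1.76889774e-05, -5.25220787e-05, -9.99999998e-01]]), 'force': array([ 0.69549479, -0.56858756, -0.28776424]), 'moment': array([ 0.01375141, -0.01924598, -0.02476244]), 'grasp_force': 0.0, 'opening': 1.0012344585321824}
```

```bash
cd pics; python3 -c "
import cv2
for c in ['scene','top']:
    cv2.imwrite(f'b_{c}.png',cv2.resize(cv2.imread(f'a_{c}.png'),(800,600),interpolation=cv2.INTER_CUBIC))"
```

```text
(no output)
```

View pics/b_scene.png

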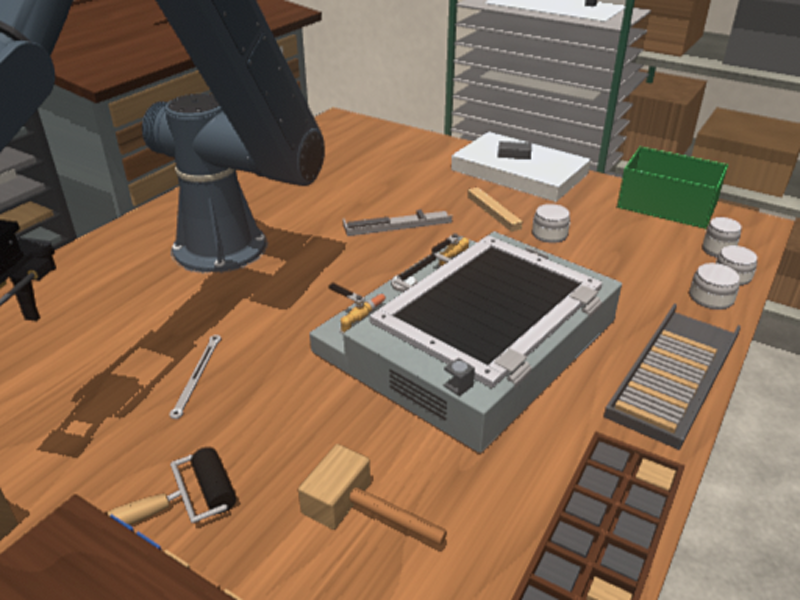

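View pics/b_top.png

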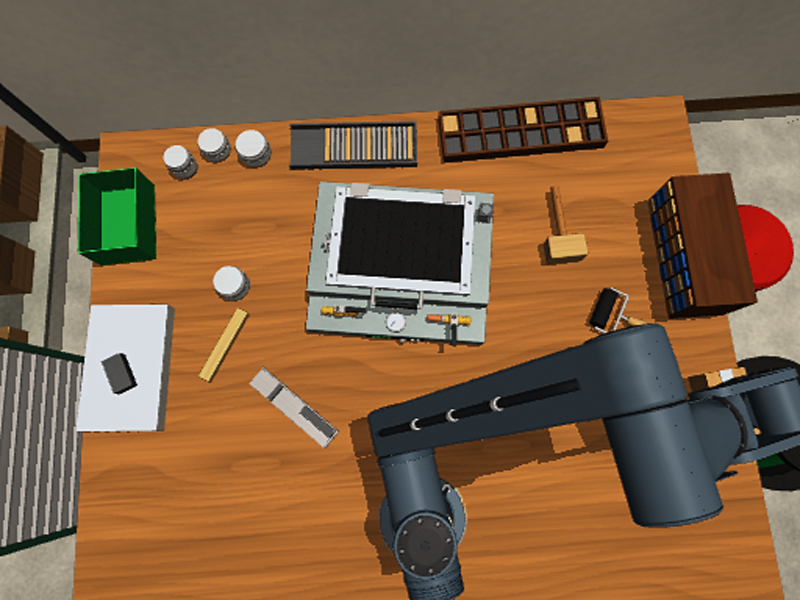

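The vent valve is the right-hand one, around (452,325) in the enlarged top view. Its lever points to the front, with the copper silencer on its left. The pump valve is at (345,311) and the handle at (396,298). Next I'll fit the unit pose from enlarged crops.

```bash
cd pics; python3 -c "
import cv2
a=cv2.imread('a_top.png')[110:226,190:324];cv2.imwrite('c_top.png',cv2.resize(a,None,fx=5,fy=5,interpolation=cv2.INTER_CUBIC))
a=cv2.imread('a_scene.png')[140:292,194:404];cv2.imwrite('c_scene.png',cv2.resize(a,None,fx=3.8,fy=3.8,interpolation=cv2.INTER_CUBIC))"
```

```text
(no output)
```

View pics/c_top.png

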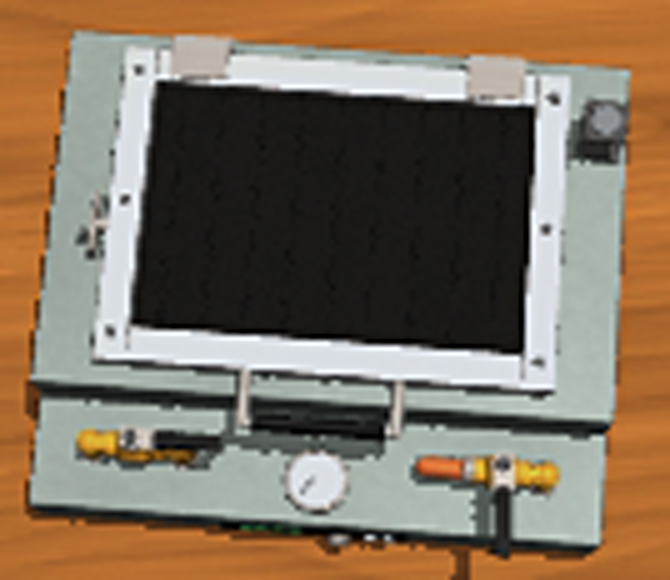

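View pics/c_scene.png

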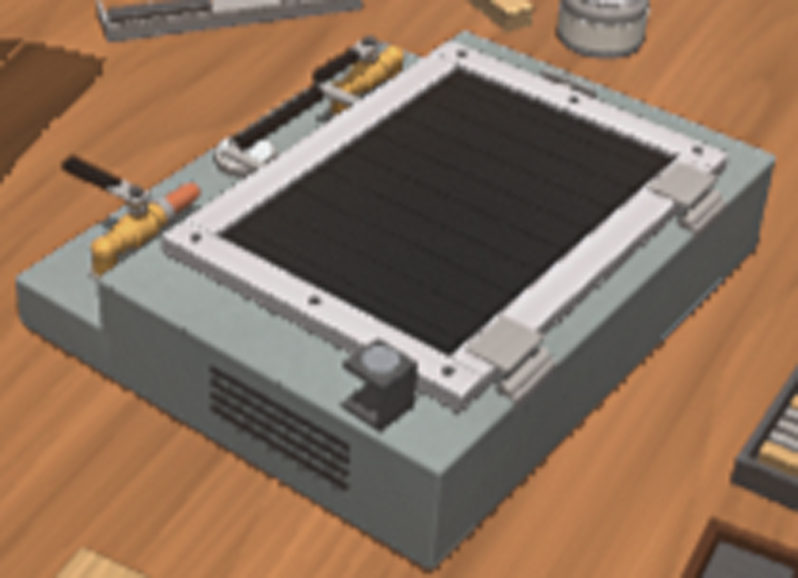

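The top crop shows the housing corners at (75,30), (630,70), (33,382) and (612,425), the vent stem near (505,470) and its tip at (502,550). The scene crop shows the housing corners at (440,470), (775,160) and (100,282), and the lever tip at (68,162). I'll fit the unit pose to these points.

```bash
cat > fit.py <<'E'
from look import *
from scipy.optimize import least_squares
top=[((150,230,98),(75,30)),((150,-230,98),(630,70)),((-150,230,98),(33,382)),((-150,-230,98),(612,425)),((-240,230,53),(30,510)),((-240,-230,53),(600,550)),((-205,0,64),(317,480)),((140,180,116),(127,45)),((-132,180,116),(97,345))]
sc=[((150,-230,98),(440,470)),((-150,-230,98),(100,282)),((150,230,98),(775,160)),((150,-230,0),(432,570)),((-240,-230,53),(18,283)),((-132,-180,116),(165,240)),((140,-180,116),(465,395)),((140,180,116),(725,155)),((-132,180,116),(455,42))]
T,S=imaging.capture("top"),imaging.capture("scene")
P=[]
for d,l,s,o in((T,top,5,(190,110)),(S,sc,3.8,(194,140))):
    for w,p in l: P.append((d,np.array(w)/1000,(np.array(p)+.5)/s-.5+o))
def proj(d,X):
    c=d["R"]@X+d["t"]; q=d["camera_matrix"]@c; return q[:2]/q[2]
def U(v,w):
    c,s=np.cos(v[2]),np.sin(v[2]); return np.array([v[0]+c*w[0]-s*w[1],v[1]+s*w[0]+c*w[1],w[2]])
def unproj(d,p,z):
    r=d["R"].T@np.linalg.solve(d["camera_matrix"],[*p,1]); C=-d["R"].T@d["t"]; return C+r*(z-C[2])/r[2]
if __name__=="__main__":
    for sel in (P,P[:len(top)],P[len(top):]):
        f=lambda v:np.concatenate([proj(d,U(v,w))-p for d,w,p in sel])
        r=least_squares(f,[.69,0,0],loss="soft_l1"); v=r.x
        print(np.round(v,4),np.degrees(v[2]),"\n",np.round(f(v).reshape(-1,2),1).tolist() if sel is P else np.abs(f(v)).max())
        print("bar",U(v,(-.172,0,.108)),"stem",U(v,(-.19,-.145,.104)),"tip",U(v,(-.262,-.145,.104)))
    pix=lambda p,s,o:(np.array(p)+.5)/s-.5+o
    print("tip top/scene",unproj(T,pix((502,552),5,(190,110)),.104),unproj(S,pix((68,162),3.8,(194,140)),.104))
    print("bar top ends",unproj(T,pix((247,417),5,(190,110)),.108),unproj(T,pix((388,430),5,(190,110)),.108))
    for c,d in(("top",T),("scene",S)):
      for n in("lid_bar","vent_valve"):
        for r in finder.outline_of(c,n)[:2]:
            ys,xs=np.nonzero(r["pixels"]); print(c,n,round(r["confidence"],2),len(xs),xs.min(),xs.max(),ys.min(),ys.max())
E
python3 fit.py
```

```text
[ 0.6852  0.0037 -0.1419] -8.130751776581526 
 [[-0.8, 0.1], [0.0, -0.4], [-0.8, 0.3], [0.6, -0.1], [-0.7, -0.8], [0.5, -0.5], [-0.1, 0.2], [0.0, -1.8], [-1.2, 3.0], [0.2, 0.8], [-1.4, -1.1], [0.3, -1.6], [-0.3, 2.7], [-1.7, -1.8], [-1.3, -1.2], [2.6, 2.0], [3.6, 0.8], [-2.1, -0.6]]
bar [0.51492245 0.02803652 0.108     ] stem [ 0.47659567 -0.11296013  0.104     ] tip [ 0.40531942 -0.10277699  0.104     ]
[ 0.6847  0.0025 -0.1443] -8.267663229879608 
 2.9688555386467215
bar [0.51443812 0.02721706 0.108     ] stem [ 0.47577452 -0.11368761  0.104     ] tip [ 0.40452281 -0.10333418  0.104     ]
[ 0.6851  0.0059 -0.1428] -8.184146533881412 
 3.8815059189716408
bar [0.51485389 0.03034529 0.108     ] stem [ 0.47639573 -0.11061558  0.104     ] tip [ 0.405129   -0.10036602  0.104     ]
tip top/scene [ 0.40958611 -0.10585904  0.104     ] [ 0.40671689 -0.10347037  0.104     ]
bar top ends [0.52794059 0.08268821 0.108     ] [ 0.51004723 -0.02567343  0.108     ]
top vent_valve 0.48 55 288 292 202 218
top vent_valve 0.38 394 136 159 170 191
scene lid_bar 0.53 117 256 277 163 178
scene vent_valve 0.41 118 210 231 181 192
```

Request:
play_rows --motion '[[[0.028, -0.03, 0.003, 0, 0, 2], [0.056, -0.06, 0.006, 0, 0, 4], [0.084, -0.09, 0.009, 0, 0, 6], [0.112, -0.12, 0.012, 0, 0, 8], [0.14, -0.15, 0.015, 0, 0, 10], [0.168, -0.18, 0.018, 0, 0, 12], [0.196, -0.21, 0.021, 0, 0, 14], [0.224, -0.24, 0.024, 0, 0, 16]]]' --fingers 0.045

```text
time_s: 2.92
position: [0.3388, -0.288, 0.2157]
tcp_rot: [[0.999, 0.054, 0.001], [0.054, -0.999, -0.001], [0.001, 0.001, -1.0]]
force: [0.7, -0.2, -0.1]
opening: 0.538
grasp_force: 0.0
```

Request:
play_rows --motion '[[[0.015, -0.03, 0.004, 0, 0, 2], [0.03, -0.06, 0.008, 0, 0, 4], [0.045, -0.09, 0.012, 0, 0, 6], [0.06, -0.12, 0.016, 0, 0, 8], [0.075, -0.15, 0.02, 0, 0, 9], [0.086, -0.172, 0.024, 0, 0, 10], [0.09, -0.179, 0.026, 0, 0, 10], [0.09, -0.179, 0.026, 0, 0, 10]]]'

```text
time_s: 3.58
position: [0.4184, -0.1044, 0.1894]
tcp_rot: [[0.994, -0.114, -0.0], [-0.114, -0.994, 0.0], [-0.0, -0.0, -1.0]]
force: [-0.7, 0.0, -0.3]
opening: 0.515
grasp_force: 0.0
```

```bash
python3 - <<'E'
from look import *
d=imaging.capture("wrist"); f=d["frame"][:,:,::-1].copy()
def proj(X):
    c=d["R"]@X+d["t"]; q=d["camera_matrix"]@c; return q[:2]/q[2]
for X in((.476,-.113,.109),(.408,-.105,.109),(.515,.028,.115)): print(proj(np.array(X)))
for n in("vent_valve_tip","vent_valve_stem","vent_valve","lid_bar","vent_silencer"):
    print(n,[(np.round(q["at"],3).tolist(),round(q["confidence"],2)) for q in finder.recognise("wrist",n)[:2]])
np.savez("w.npz",**d)
cv2.imwrite("pics/w1.png",cv2.resize(f,None,fx=1.5,fy=1.5,interpolation=cv2.INTER_CUBIC))
s=bot.read_state(); print(s["time_s"],s["joint_positions"],s["position"])
E
```

```text
[255.12622007 128.13387085]
[254.61590184 207.43484765]
[64.42807282 98.54011642]
vent_valve_tip [([0.453, -0.109, 0.108], 0.66)]
vent_valve_stem [([0.45, -0.109, 0.104], 0.71)]
vent_valve [([0.452, -0.109, 0.108], 0.67)]
lid_bar [([0.509, 0.028, 0.115], 0.87)]
vent_silencer [([0.48, -0.111, 0.085], 0.86)]
3.8833 [-2.92744764e+01  2.02403312e+01  1.11969850e+02 -1.43311182e-02
  4.77496998e+01  6.76136705e+01] [ 0.41807777 -0.10717903  0.18975222]
```

View pics/w1.png

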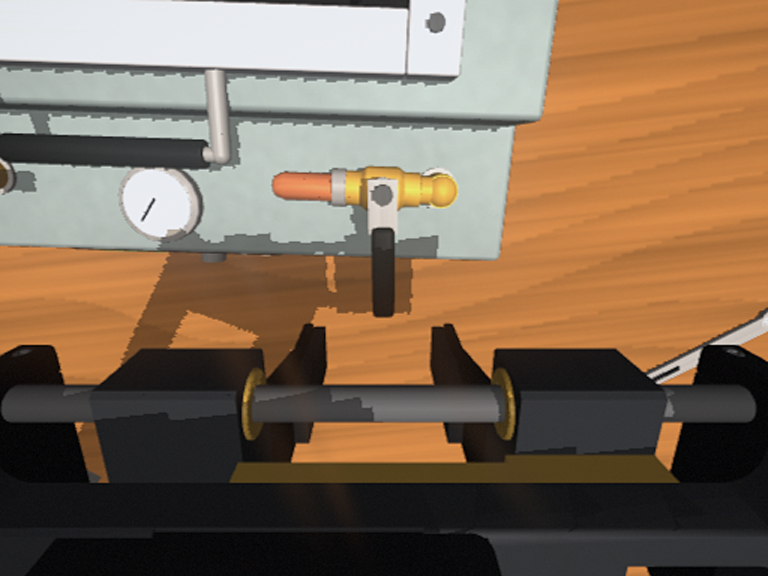

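The vent lever runs from its stem at (382,193) to its tip at (383,316). It is centred between the fingers and parallel to the pads, and it lies where my fit predicted. I'll go down and grip it.

Request:
play_rows --motion '[[[0, 0, 0.02, 0, 0, 0], [0, 0, 0.042, 0, 0, 0], [0, 0, 0.064, 0, 0, 0], [0, 0, 0.078, 0, 0, 0], [0, 0, 0.084, 0, 0, 0], [0, 0, 0.084, 0, 0, 0]]]'

```text
time_s: 4.38
position: [0.4174, -0.1063, 0.1045]
tcp_rot: [[0.993, -0.119, -0.002], [-0.119, -0.993, 0.001], [-0.003, -0.001, -1.0]]
force: [0.2, 1.1, -0.1]
opening: 0.518
grasp_force: 0.0
```

Request:
play_rows --motion '[[[0, 0, 0, 0, 0, 0], [0, 0, 0, 0, 0, 0], [0, 0, 0, 0, 0, 0], [0, 0, 0, 0, 0, 0], [0, 0, 0, 0, 0, 0], [0, 0, 0, 0, 0, 0]]]' --fingers 0.0

```text
time_s: 4.88
position: [0.4183, -0.1061, 0.106]
tcp_rot: [[0.993, -0.117, 0.001], [-0.117, -0.993, -0.001], [0.001, 0.001, -1.0]]
force: [-2.7, -4.2, 1.0]
opening: 0.147
grasp_force: 3.5
```

Request:
play_rows --motion '[[[0, 0, 0, 0, 0, 0], [0, 0, 0, 0, 0, 0], [0, 0, 0, 0, 0, 0], [0.0001, 0.0041, 0, 0, 0, -4], [0.0006, 0.0081, 0, 0, 0, -8], [0.0013, 0.0122, 0, 0, 0, -12], [0.0023, 0.0161, 0, 0, 0, -16], [0.0035, 0.02, 0, 0, 0, -20]]]'

```text
time_s: 5.55
position: [0.4193, -0.126, 0.1059]
tcp_rot: [[0.973, 0.231, 0.0], [0.231, -0.973, 0.001], [0.001, -0.001, -1.0]]
force: [-0.8, 0.1, 5.4]
opening: 0.143
grasp_force: 30.0
```

Request:
play_rows --motion '[[[0.0001, 0.0041, 0, 0, 0, -4], [0.0006, 0.0081, 0, 0, 0, -8], [0.0013, 0.0122, 0, 0, 0, -12], [0.0023, 0.0161, 0, 0, 0, -16], [0.0035, 0.02, 0, 0, 0, -20], [0.0049, 0.0234, 0, 0, 0, -23.6], [0.0049, 0.0234, 0, 0, 0, -23.6], [0.0049, 0.0234, 0, 0, 0, -23.6]]]'

```text
time_s: 6.22
position: [0.4296, -0.1481, 0.1059]
tcp_rot: [[0.8, 0.6, 0.001], [0.6, -0.8, -0.001], [0.0, 0.001, -1.0]]
force: [-1.3, -1.6, 5.5]
opening: 0.142
grasp_force: 30.0
```

Request:
play_rows --motion '[[[0, 0, 0, 0, 0, 0], [0, 0, 0, 0, 0, 0], [0, 0, 0, 0, 0, 0], [0, 0, 0, 0, 0, 0]]]' --fingers 0.027

```text
time_s: 6.55
position: [0.4292, -0.1475, 0.1053]
tcp_rot: [[0.8, 0.599, -0.0], [0.599, -0.8, 0.001], [-0.0, -0.001, -1.0]]
force: [-0.3, -0.8, 0.6]
opening: 0.286
grasp_force: 0.0
```

Request:
play_rows --motion '[[[0, 0, -0.01, 0, 0, 0], [0, 0, -0.03, 0, 0, 0], [0, 0, -0.055, 0, 0, 0], [0, 0, -0.08, 0, 0, 0], [0, 0, -0.09, 0, 0, 0], [0, 0, -0.094, 0, 0, 0], [0, 0, -0.094, 0, 0, 0]]]'

```text
time_s: 7.13
position: [0.4297, -0.1479, 0.2003]
tcp_rot: [[0.8, 0.6, 0.002], [0.6, -0.8, -0.001], [0.001, 0.002, -1.0]]
force: [0.4, -0.8, -0.6]
opening: 0.31
grasp_force: 0.0
```

```bash
python3 - <<'E'
from look import *
d=imaging.capture("wrist"); f=d["frame"][:,:,::-1].copy()
def proj(X):
    c=d["R"]@X+d["t"]; q=d["camera_matrix"]@c; return q[:2]/q[2]
v=(.685,.003,np.radians(-8.15))
for a in(40,45,50):
    t=np.radians(180-8.15+a); print(a,proj(np.array((.476+.072*np.cos(t),-.113+.072*np.sin(t),.109)))*1.5)
print(proj(np.array((.476,-.113,.109)))*1.5)
print("lid_bar",[(np.round(q["at"],4).tolist(),round(q["confidence"],2)) for q in finder.recognise("wrist","lid_bar")[:2]])
print("bar ends",[proj(np.array((.515+s*.052*.1418,.0275+s*.052*.99,.108)))*1.5 for s in(-1,1)])
cv2.imwrite("pics/w2.png",cv2.resize(f,None,fx=1.5,fy=1.5,interpolation=cv2.INTER_CUBIC))
s=bot.read_state(); print(s["time_s"],s["position"],s["opening"])
E
```

```text
40 [368.76638779 310.86312747]
45 [379.02298221 311.27744052]
50 [389.28019925 310.85926106]
[379.09950014 191.83792684]
lid_bar [([0.5051, -0.0171, 0.1135], 0.56)]
bar ends [array([275.92510808,  33.8028601 ]), array([ 101.79369695, -149.26016577])]
7.2333 [ 0.42881937 -0.14740658  0.19886107] 0.3121303087440396
```

View pics/w2.png

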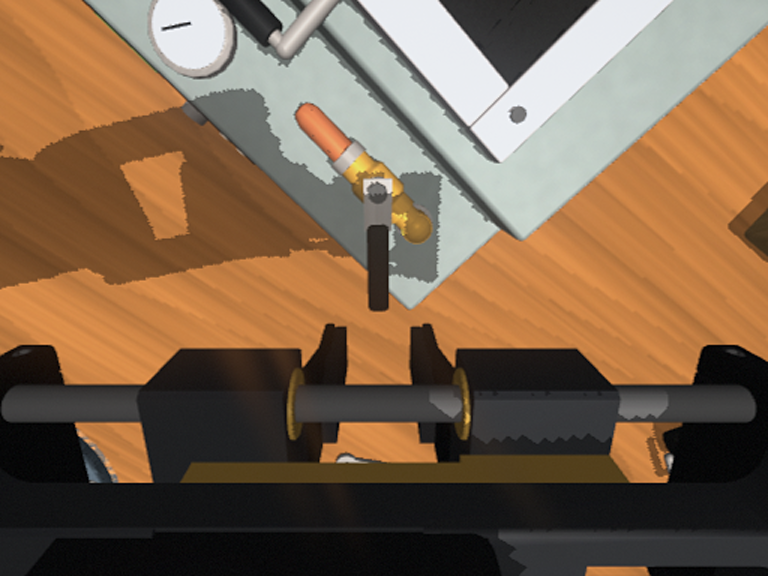

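The valve stands at 45°: stem (378,192) and tip (378,310) match the 45° prediction. Next I'll go above the lid bar.

Request:
play_rows --motion '[[[0.02, -0.01, 0, 0, 0, -5], [0.045, -0.023, 0, 0, 0, -11], [0.07, -0.036, 0, 0, 0, -17], [0.095, -0.049, 0, 0, 0, -23], [0.12, -0.062, 0, 0, 0, -30], [0.145, -0.074, 0, 0, 0, -37], [0.165, -0.084, 0, 0, 0, -42], [0.174, -0.0893, 0, 0, 0, -45]]]' --fingers 0.034

```text
time_s: 7.9
position: [0.5154, 0.0305, 0.1979]
tcp_rot: [[0.136, 0.991, -0.002], [0.991, -0.136, 0.001], [0.001, -0.002, -1.0]]
force: [-0.7, -0.2, -0.2]
opening: 0.388
grasp_force: 0.0
```

Request:
play_rows --motion '[[[0, 0, 0.005, 0, 0, 0], [0, 0, 0.01, 0, 0, 0]]]'

```text
time_s: 8.07
position: [0.5144, 0.0284, 0.188]
tcp_rot: [[0.142, 0.99, -0.002], [0.99, -0.142, 0.0], [-0.0, -0.002, -1.0]]
force: [-0.4, 0.2, 0.0]
opening: 0.387
grasp_force: 0.0
```

```bash
python3 - <<'E'
from look import *
d=imaging.capture("wrist"); f=d["frame"][:,:,::-1].copy()
def proj(X):
    c=d["R"]@X+d["t"]; q=d["camera_matrix"]@c; return q[:2]/q[2]
print("lid_bar",[(np.round(q["at"],4).tolist(),round(q["confidence"],2)) for q in finder.recognise("wrist","lid_bar")[:2]])
print("bar ends",[proj(np.array((.515+s*.052*.1418,.0275+s*.052*.99,.108)))*1.5 for s in(-1,0,1)])
for dx in(-.0075,.0075): print("edges",proj(np.array((.515+dx*.99,.0275-dx*.1418,.108)))*1.5)
cv2.imwrite("pics/w3.png",cv2.resize(f,None,fx=1.5,fy=1.5,interpolation=cv2.INTER_CUBIC))
s=bot.read_state(); print(s["time_s"],s["position"],s["opening"],s["tcp_rot"][:2,0],s["joint_positions"],s["force"])
E
```

```text
lid_bar [([0.5082, 0.0333, 0.1138], 0.85)]
bar ends [array([380.8595395 , 377.99384463]), array([381.03863725, 298.50542876]), array([381.24248844, 208.03077074])]
edges [368.03837849 298.48939057]
edges [394.04204469 298.52147083]
8.1667 [0.5133856  0.02756602 0.18760274] 0.3876711339148031 [0.14351919 0.9896475 ] [-9.38316183e+00  2.60751303e+01  1.00792630e+02 -2.53512823e-02
  5.33993683e+01 -1.11642544e+00] [-0.47312508 -0.49198836  0.3635626 ]
```

View pics/w3.png

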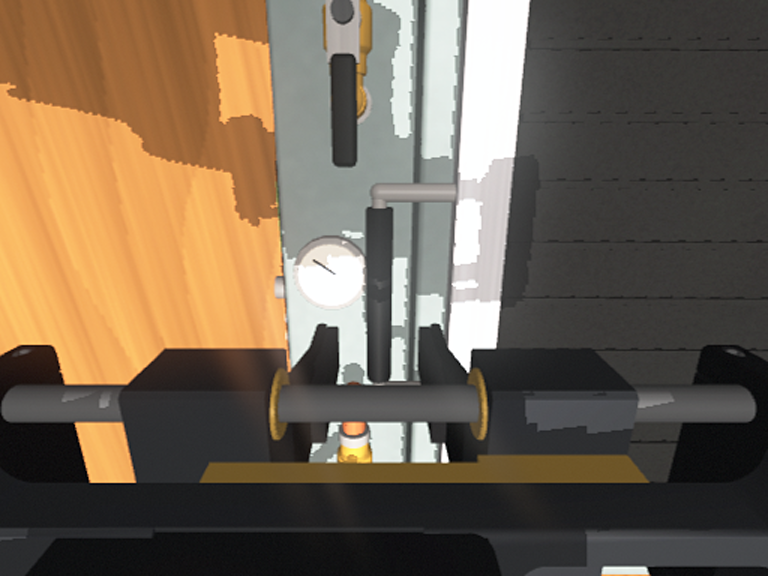

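The bar spans (380,207) to (378,380), centred between the fingers and parallel to the pads. I'll go down and grip it.

Request:
play_rows --motion '[[[0, 0, 0.015, 0, 0, 0], [0, 0, 0.035, 0, 0, 0], [0, 0, 0.055, 0, 0, 0], [0, 0, 0.07, 0, 0, 0], [0, 0, 0.08, 0, 0, 0], [0, 0, 0.084, 0, 0, 0], [0, 0, 0.084, 0, 0, 0]]]'

```text
time_s: 8.75
position: [0.5141, 0.0269, 0.114]
tcp_rot: [[0.143, 0.99, 0.002], [0.99, -0.143, -0.002], [-0.001, 0.002, -1.0]]
force: [-19.7, 0.7, 68.8]
opening: 0.389
grasp_force: 34.4
```

Request:
play_rows --motion '[[[0, 0, 0, 0, 0, 0], [0, 0, 0, 0, 0, 0], [0, 0, 0, 0, 0, 0], [0, 0, 0, 0, 0, 0], [0, 0, 0, 0, 0, 0], [0, 0, 0, 0, 0, 0], [0, 0, 0, 0, 0, 0], [0, 0, 0, 0, 0, 0]]]' --fingers 0.0

```text
time_s: 9.42
position: [0.5187, 0.0262, 0.1138]
tcp_rot: [[0.144, 0.99, 0.013], [0.99, -0.144, -0.003], [-0.001, 0.013, -1.0]]
force: [-12.2, 0.1, 56.8]
opening: 0.254
grasp_force: 45.6
```

```bash
python3 - <<'E'
from look import *
s=bot.read_state(); print(s["time_s"],s["position"],s["opening"]*87,s["tcp_rot"],s["force"])
# arc increments in tool axes: y ~ unit +x, z down ; 5 deg per call
t=np.radians(np.arange(0,56,5)); x=140-312*np.cos(t)+8*np.sin(t); z=100+312*np.sin(t)+8*np.cos(t)
print(np.round(np.c_[np.degrees(t),x+172,z-108],1).tolist())
E
```

```text
9.4167 [0.51868856 0.02619816 0.11378403] 22.059116208394364 [[ 1.43737977e-01  9.89533968e-01  1.27247576e-02]
 [ 9.89615332e-01 -1.43713780e-01 -2.80074720e-03]
 [-9.42711478e-04  1.29951889e-02 -9.99915115e-01]] [-12.23992154   0.05727605  56.79557738]
[[0.0, 0.0, 0.0], [5.0, 1.9, 27.2], [10.0, 6.1, 54.1], [15.0, 12.7, 80.5], [20.0, 21.6, 106.2], [25.0, 32.6, 131.1], [30.0, 45.8, 154.9], [35.0, 61.0, 177.5], [40.0, 78.1, 198.7], [45.0, 97.0, 218.3], [50.0, 117.6, 236.1], [55.0, 139.6, 252.2]]
```

The hinge-side fingertip landed on the housing top (z ≈ 0.098), because the housing edge is only 22 mm behind the bar. I'll open, back up to clear it, and grip a little higher on the fingers.

Request:
play_rows --motion '[[[0, 0, -0.004, 0, 0, 0], [0, 0, -0.008, 0, 0, 0], [0, 0, -0.011, 0, 0, 0], [0, 0, -0.011, 0, 0, 0], [0, 0, -0.011, 0, 0, 0]]]' --fingers 0.028

```text
time_s: 9.83
position: [0.5145, 0.0276, 0.1159]
tcp_rot: [[0.143, 0.99, -0.002], [0.99, -0.143, 0.0], [0.0, -0.002, -1.0]]
force: [0.1, 0.5, -0.1]
opening: 0.322
grasp_force: 0.0
```

Request:
play_rows --motion '[[[0, 0, 0, 0, 0, 0], [0, 0, 0, 0, 0, 0], [0, 0, 0, 0, 0, 0], [0, 0, 0, 0, 0, 0], [0, 0, 0, 0, 0, 0], [0, 0, 0, 0, 0, 0], [0, 0, 0, 0, 0, 0]]]' --fingers 0.0

```text
time_s: 10.42
position: [0.5146, 0.0281, 0.1161]
tcp_rot: [[0.142, 0.99, -0.001], [0.99, -0.142, 0.0], [-0.0, -0.001, -1.0]]
force: [-0.4, -0.2, -3.9]
opening: 0.158
grasp_force: 30.0
```

```bash
python3 - <<'E'
from look import *
d=imaging.capture("wrist");cv2.imwrite("pics/w4.png",d["frame"][:,:,::-1])
s=bot.read_state(); print(s["time_s"],s["position"],s["opening"]*87,s["grasp_force"],s["force"],s["moment"])
d=imaging.capture("scene");f=d["frame"][:,:,::-1][130:260,180:360]
cv2.imwrite("pics/s4.png",cv2.resize(f,None,fx=4,fy=4,interpolation=cv2.INTER_CUBIC))
E
```

```text
10.4667 [0.51457833 0.02808067 0.11611501] 14.196405411705586 29.99860167503357 [-0.40005805  0.05268211 -4.01334394] [-0.11571598 -0.02698405 -0.01608694]
```

View pics/s4.png

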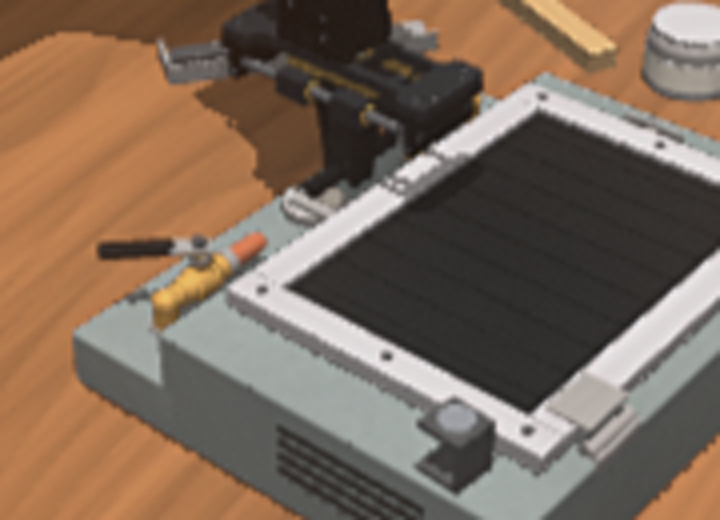

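Grip confirmed: the opening is 14.2 mm on the 15 mm tube at 30 N, with the lid still shut and the loupe in place. Next I'll work out the arc rows.

```bash
python3 - <<'E'
import numpy as np
def p(t): t=np.radians(t); return np.array([140-312*np.cos(t)+8*np.sin(t), 100+312*np.sin(t)+8*np.cos(t)])/1000
a=[[.2,.6,1.1,1.7,2.3,2.9,3.5,4.1]]
t=4.1
while t<45: a.append(list(t+.65*np.arange(1,9))); t=a[-1][-1]
a.append([45.6+.1+x for x in(.6,1.2,1.8,2.4,2.9,3.4,3.8,4.2)]) if t>45 else 0
s=0
for r in a:
    o=p(s); print(round(s,2),"->",round(r[-1],2),[[0,round(p(x)[0]-o[0],4),round(-(p(x)[1]-o[1]),4),0,0,0] for x in r]); s=r[-1]
E
```

```text
0 -> 4.1 [[0, np.float64(0.0), np.float64(-0.0011), 0, 0, 0], [0, np.float64(0.0001), np.float64(-0.0033), 0, 0, 0], [0, np.float64(0.0002), np.float64(-0.006), 0, 0, 0], [0, np.float64(0.0004), np.float64(-0.0093), 0, 0, 0], [0, np.float64(0.0006), np.float64(-0.0125), 0, 0, 0], [0, np.float64(0.0008), np.float64(-0.0158), 0, 0, 0], [0, np.float64(0.0011), np.float64(-0.019), 0, 0, 0], [0, np.float64(0.0014), np.float64(-0.0223), 0, 0, 0]]
4.1 -> 9.3 [[0, np.float64(0.0004), np.float64(-0.0035), 0, 0, 0], [0, np.float64(0.0008), np.float64(-0.007), 0, 0, 0], [0, np.float64(0.0012), np.float64(-0.0106), 0, 0, 0], [0, np.float64(0.0017), np.float64(-0.0141), 0, 0, 0], [0, np.float64(0.0022), np.float64(-0.0176), 0, 0, 0], [0, np.float64(0.0028), np.float64(-0.0211), 0, 0, 0], [0, np.float64(0.0034), np.float64(-0.0245), 0, 0, 0], [0, np.float64(0.004), np.float64(-0.028), 0, 0, 0]]
9.3 -> 14.5 [[0, np.float64(0.0007), np.float64(-0.0035), 0, 0, 0], [0, np.float64(0.0014), np.float64(-0.0069), 0, 0, 0], [0, np.float64(0.0022), np.float64(-0.0104), 0, 0, 0], [0, np.float64(0.003), np.fl
[... 2714 characters left out ...]
loat64(-0.0103), 0, 0, 0], [0, np.float64(0.0122), np.float64(-0.0128), 0, 0, 0], [0, np.float64(0.0147), np.float64(-0.0153), 0, 0, 0], [0, np.float64(0.0173), np.float64(-0.0178), 0, 0, 0], [0, np.float64(0.0199), np.float64(-0.0202), 0, 0, 0]]
45.7 -> 49.9 [[0, np.float64(0.0024), np.float64(-0.0022), 0, 0, 0], [0, np.float64(0.0048), np.float64(-0.0044), 0, 0, 0], [0, np.float64(0.0073), np.float64(-0.0066), 0, 0, 0], [0, np.float64(0.0098), np.float64(-0.0087), 0, 0, 0], [0, np.float64(0.0119), np.float64(-0.0104), 0, 0, 0], [0, np.float64(0.0139), np.float64(-0.0122), 0, 0, 0], [0, np.float64(0.0156), np.float64(-0.0136), 0, 0, 0], [0, np.float64(0.0173), np.float64(-0.0149), 0, 0, 0]]
```

Request:
play_rows --motion '[[[0, 0, -0.0011, 0, 0, 0], [0, 0.0001, -0.0033, 0, 0, 0], [0, 0.0002, -0.006, 0, 0, 0], [0, 0.0004, -0.0093, 0, 0, 0], [0, 0.0006, -0.0125, 0, 0, 0], [0, 0.0008, -0.0158, 0, 0, 0], [0, 0.0011, -0.019, 0, 0, 0], [0, 0.0014, -0.0223, 0, 0, 0]]]'

```text
time_s: 11.18
position: [0.516, 0.0279, 0.1392]
tcp_rot: [[0.142, 0.99, -0.001], [0.99, -0.142, 0.0], [-0.0, -0.001, -1.0]]
force: [-1.8, -0.9, -4.0]
opening: 0.165
grasp_force: 30.0
```

Request:
play_rows --motion '[[[0, 0.0004, -0.0035, 0, 0, 0], [0, 0.0008, -0.007, 0, 0, 0], [0, 0.0012, -0.0106, 0, 0, 0], [0, 0.0017, -0.0141, 0, 0, 0], [0, 0.0022, -0.0176, 0, 0, 0], [0, 0.0028, -0.0211, 0, 0, 0], [0, 0.0034, -0.0245, 0, 0, 0], [0, 0.004, -0.028, 0, 0, 0]]]'

```text
time_s: 11.85
position: [0.5201, 0.0273, 0.1671]
tcp_rot: [[0.142, 0.99, -0.001], [0.99, -0.142, 0.0], [-0.0, -0.001, -1.0]]
force: [-2.9, 0.0, -3.8]
opening: 0.165
grasp_force: 30.0
```

Request:
play_rows --motion '[[[0, 0.0007, -0.0035, 0, 0, 0], [0, 0.0014, -0.0069, 0, 0, 0], [0, 0.0022, -0.0104, 0, 0, 0], [0, 0.003, -0.0138, 0, 0, 0], [0, 0.0038, -0.0173, 0, 0, 0], [0, 0.0047, -0.0207, 0, 0, 0], [0, 0.0056, -0.0241, 0, 0, 0], [0, 0.0065, -0.0275, 0, 0, 0]]]'

```text
time_s: 12.52
position: [0.5267, 0.0263, 0.1946]
tcp_rot: [[0.142, 0.99, -0.001], [0.99, -0.142, 0.0], [-0.0, -0.001, -1.0]]
force: [-3.7, -0.7, -4.2]
opening: 0.161
grasp_force: 30.0
```

Request:
play_rows --motion '[[[0, 0.001, -0.0034, 0, 0, 0], [0, 0.002, -0.0068, 0, 0, 0], [0, 0.0031, -0.0102, 0, 0, 0], [0, 0.0042, -0.0135, 0, 0, 0], [0, 0.0054, -0.0169, 0, 0, 0], [0, 0.0065, -0.0202, 0, 0, 0], [0, 0.0078, -0.0235, 0, 0, 0], [0, 0.009, -0.0268, 0, 0, 0]]]'

```text
time_s: 13.18
position: [0.5357, 0.025, 0.2215]
tcp_rot: [[0.142, 0.99, -0.0], [0.99, -0.142, -0.0], [-0.0, -0.0, -1.0]]
force: [-5.5, -1.4, -2.2]
opening: 0.164
grasp_force: 30.0
```

Request:
play_rows --motion '[[[0, 0.0012, -0.0033, 0, 0, 0], [0, 0.0024, -0.0066, 0, 0, 0], [0, 0.0038, -0.0099, 0, 0, 0], [0, 0.0051, -0.0132, 0, 0, 0], [0, 0.0065, -0.0164, 0, 0, 0], [0, 0.0078, -0.0196, 0, 0, 0], [0, 0.0093, -0.0229, 0, 0, 0], [0, 0.0107, -0.0261, 0, 0, 0]]]'

```text
time_s: 13.85
position: [0.5472, 0.0233, 0.2478]
tcp_rot: [[0.142, 0.99, 0.002], [0.99, -0.142, -0.0], [-0.0, 0.002, -1.0]]
force: [-2.1, -0.6, -2.6]
opening: 0.164
grasp_force: 30.0
```

Request:
play_rows --motion '[[[0, 0.0016, -0.0032, 0, 0, 0], [0, 0.0032, -0.0063, 0, 0, 0], [0, 0.0049, -0.0094, 0, 0, 0], [0, 0.0066, -0.0125, 0, 0, 0], [0, 0.0083, -0.0156, 0, 0, 0], [0, 0.0101, -0.0187, 0, 0, 0], [0, 0.0119, -0.0217, 0, 0, 0], [0, 0.0136, -0.0248, 0, 0, 0]]]'

```text
time_s: 14.52
position: [0.5608, 0.0214, 0.2724]
tcp_rot: [[0.142, 0.99, 0.002], [0.99, -0.142, -0.0], [-0.0, 0.002, -1.0]]
force: [0.8, -2.4, -4.7]
opening: 0.161
grasp_force: 30.0
```

```bash
python3 - <<'E'
from look import *
d=imaging.capture("scene");cv2.imwrite("pics/s5.png",cv2.resize(d["frame"][:,:,::-1],(800,600)))
s=bot.read_state(); print(s["time_s"],s["position"],s["force"],s["joint_positions"])
E
```

```text
14.5667 [0.56124325 0.02126082 0.27310072] [ 0.50616727 -2.47040586 -4.29609573] [-9.22695003e+00  2.30514133e+01  8.91569886e+01 -4.60785519e-03
  6.76283180e+01 -1.05702204e+00]
```

View pics/s5.png

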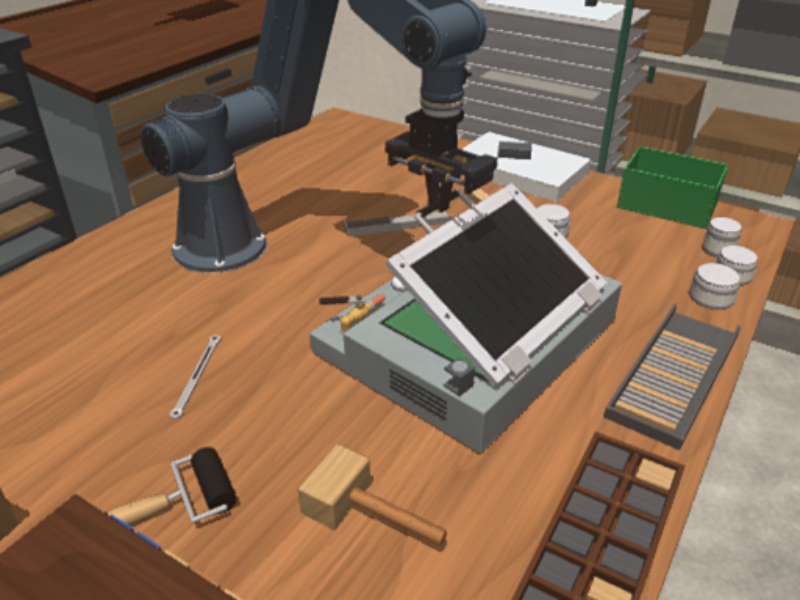

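The lid is rising with the bar, its front edge running from (395,262) to (515,187). The vent lever and loupe haven't moved. Carrying on.

Request:
play_rows --motion '[[[0, 0.0019, -0.003, 0, 0, 0], [0, 0.0038, -0.006, 0, 0, 0], [0, 0.0057, -0.009, 0, 0, 0], [0, 0.0077, -0.0119, 0, 0, 0], [0, 0.0097, -0.0148, 0, 0, 0], [0, 0.0117, -0.0177, 0, 0, 0], [0, 0.0138, -0.0206, 0, 0, 0], [0, 0.0159, -0.0234, 0, 0, 0]]]'

```text
time_s: 15.23
position: [0.5765, 0.019, 0.2957]
tcp_rot: [[0.142, 0.99, 0.002], [0.99, -0.142, -0.0], [-0.0, 0.002, -1.0]]
force: [4.5, -3.7, -7.6]
opening: 0.161
grasp_force: 30.0
```

Request:
play_rows --motion '[[[0, 0.0021, -0.0028, 0, 0, 0], [0, 0.0043, -0.0056, 0, 0, 0], [0, 0.0065, -0.0084, 0, 0, 0], [0, 0.0087, -0.0111, 0, 0, 0], [0, 0.011, -0.0139, 0, 0, 0], [0, 0.0133, -0.0166, 0, 0, 0], [0, 0.0156, -0.0192, 0, 0, 0], [0, 0.018, -0.0219, 0, 0, 0]]]'

```text
time_s: 15.9
position: [0.594, 0.0165, 0.3171]
tcp_rot: [[0.142, 0.99, 0.001], [0.99, -0.142, -0.0], [-0.0, 0.001, -1.0]]
force: [3.8, -3.1, -7.9]
opening: 0.158
grasp_force: 30.0
```

Request:
play_rows --motion '[[[0, 0.0025, -0.0026, 0, 0, 0], [-0.0001, 0.0049, -0.0051, 0, 0, 0], [-0.0002, 0.0074, -0.0076, 0, 0, 0], [-0.0003, 0.0099, -0.0101, 0, 0, 0], [-0.0004, 0.0125, -0.0126, 0, 0, 0], [-0.0004, 0.015, -0.015, 0, 0, 0], [-0.0004, 0.0177, -0.0175, 0, 0, 0], [-0.0004, 0.0203, -0.0199, 0, 0, 0]]]'

```text
time_s: 16.57
position: [0.6137, 0.0136, 0.3372]
tcp_rot: [[0.142, 0.99, -0.0], [0.99, -0.142, 0.0], [0.0, -0.0, -1.0]]
force: [4.4, -3.1, -9.5]
opening: 0.163
grasp_force: 30.0
```

Request:
play_rows --motion '[[[0, 0.0024, -0.0022, 0, 0, 0], [0, 0.0048, -0.0043, 0, 0, 0], [0, 0.0073, -0.0064, 0, 0, 0], [0, 0.0098, -0.0085, 0, 0, 0], [0, 0.012, -0.0102, 0, 0, 0], [0, 0.014, -0.012, 0, 0, 0], [0, 0.0157, -0.0134, 0, 0, 0], [0, 0.0173, -0.0147, 0, 0, 0]]]'

```text
time_s: 17.23
position: [0.6306, 0.0111, 0.3519]
tcp_rot: [[0.142, 0.99, -0.0], [0.99, -0.142, 0.0], [0.0, -0.0, -1.0]]
force: [4.1, -2.3, -9.4]
opening: 0.161
grasp_force: 30.0
```

```bash
cat > ang.py <<'E'
from fit import *
s=bot.read_state(); print(s["time_s"],s["position"],s["force"],s["opening"]*87,s["grasp_force"],s["qvel"])
v=(.685,.003,np.radians(-8.15)); T=imaging.capture("top")
def bar(t,y=0,a=.312,b=.008):
    t=np.radians(t); return U(v,(.14-a*np.cos(t)+b*np.sin(t),y,.1+a*np.sin(t)+b*np.cos(t)))
x0=np.array([.5146,.0279,.1161])-bar(0)   # tcp minus bar when gripped
print("tcp predicted",{t:np.round(bar(t)+x0,4).tolist() for t in(48,50,52)})
fr=S["frame"][:,:,::-1].copy()
o=np.array((194,110))
out=cv2.resize(fr[70:260,194:404],None,fx=3,fy=3,interpolation=cv2.INTER_CUBIC)
for t,c in((46,(255,0,0)),(50,(0,0,255)),(54,(0,200,0))):
    q=[((proj(S,bar(t,y,a,.016))+.5-(194,70))*3-.5).astype(int).tolist() for y,a in((-.18,0),(-.18,.272),(.18,.272),(.18,0))]
    print(t,q); cv2.polylines(out,[np.array(q)],True,c,1)
cv2.imwrite("pics/s6.png",out)
E
python3 ang.py
```

```text
17.3333 [0.63084912 0.01104173 0.35213022] [ 4.16752285 -2.20819583 -9.11234694] 14.321756500358012 29.99769151210785 [ 0.07045709 -0.09290236  0.60566285 -0.07748633 -0.22928112  0.04891176]
tcp predicted {48: [0.6227, 0.0124, 0.3453], 50: [0.631, 0.0112, 0.3522], 52: [0.6395, 0.01, 0.3589]}
46 [[385, 538], [207, 251], [447, 103], [592, 343]]
50 [[386, 540], [221, 244], [462, 96], [593, 344]]
54 [[386, 541], [237, 239], [477, 90], [593, 345]]
```

View pics/s6.png

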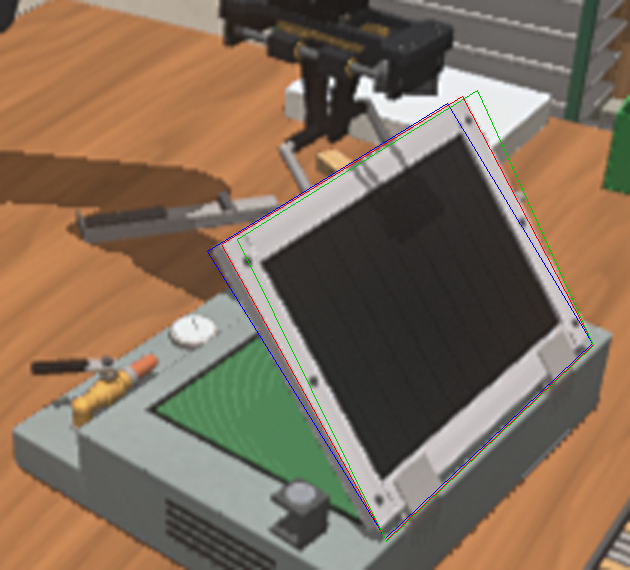

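The 50° outline (red) lies on the lid's edges at (222,244) and (465,97), and the measured TCP matches the 50° prediction. The valve and loupe are unchanged. I'll let it settle and then hand in.

Request:
play_rows --motion '[[[0, 0, 0, 0, 0, 0], [0, 0, 0, 0, 0, 0], [0, 0, 0, 0, 0, 0], [0, 0, 0, 0, 0, 0], [0, 0, 0, 0, 0, 0], [0, 0, 0, 0, 0, 0], [0, 0, 0, 0, 0, 0], [0, 0, 0, 0, 0, 0]]]'

```text
time_s: 18.05
position: [0.6306, 0.0111, 0.3519]
tcp_rot: [[0.142, 0.99, 0.0], [0.99, -0.142, 0.0], [0.0, -0.0, -1.0]]
force: [4.8, -2.1, -10.1]
opening: 0.161
grasp_force: 30.0
```

```bash
python3 - <<'E'
from look import *
s=bot.read_state(); print(s["time_s"],s["position"],s["force"],s["opening"]*87)
if abs(s["position"][2]-.352)<.002 and s["grasp_force"]>25: print(bot.hand_in())
E
```

```text
18.05 [0.63056611 0.0110918  0.35189752] [  4.76167561  -2.08165181 -10.0811822 ] 14.027743235553439
the job is handed in; nothing more can be done
None
```

I handed the job in at 18 s with the vent valve at about 45° and the gripper holding the lid steady at about 50°; the pump valve was never touched, and one fingertip pressed on the housing top (about 69 N at the wrist) before I corrected the grip.

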